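# Press a brass bush home with the locking pliers of a jig

## Task

Slide the dark wooden blank gently along the guides of the pressing jig until you feel it come up against the stop bar, then squeeze the pliers' red-topped handle down, no harder than it needs, until it goes over centre and stays locked by itself with the brass bush pressed fully home. Once you have let go and it holds, flick the release lever up so that the pliers spring wide open again, and leave the blank against the stop with its bush home. Press the bush only with the pliers, never with the fingers, and leave the other things on the bench alone.

Things in the scene. Friction and masses are not known exactly. Their poses are not given: they have to be found in the camera images.
- jig: Pressing jig fixed to the bench: plywood board 76 x 297 x 12 mm (y -105 to +192) with steel locking pliers along it. Origin on the bench under the jaw's rubber pad; z up; +y from the channel's mouth to the handle end, about to the robot's left. Guides 48 mm apart, 14 mm high, y -29 to +50, flared out to y -52. Open jaw over the channel: 18 mm wide, tip at y -9, top 90 mm above the bench.
- seat (a point): The point of the board under the middle of the pad (58 mm above the bench when open), 12 mm above the bench; axes as the jig's. The dark steel stop bar across the guides can be reset: its face stands 35 mm beyond this point along y, give or take 6 mm, and is not measured; so the blank's middle comes to within 6 mm of this point. The bar does not yield; only touch tells where it is.
- blank: Loose dark brown wooden block 45 x 70 x 30 mm, about 60 g, on the board in the channel's mouth; origin in the middle of its underside, z up, its 70 mm length along y, about along the jig's y. Push it 29 to 71 mm along the jig's +y, by its end face (at its own y -35), onto the stop. It slides with about 1 N, 1.5 mm play each side. 2 to 5 N on the stop is right; over 18 N bruises it.
- bush: Brass flanged bush, a press fit in the middle of the blank's top. Origin in the middle of the flange's underside: 35 to 37 mm above the blank's underside at the start (5 to 7 mm clear of the wood), 30 mm when fully home. Flange 20 mm across, 2.5 mm thick. It moves only under about 16 N and stays where it is pressed.
- handle: Upper handle of the pliers with its link and lever: steel channel 25 mm wide, red plastic top. Origin at its pivot on the jaw. Hinged about the jig's x; open it slants up to the rear by 0.5 rad, locked it is nearly level. Pressed at the red top it takes 2 N, then 10 to 15 N as the bush goes in, gives way past centre and rests on a hard inner stop, locked. More than 25 N on it overloads it.
- handle_pad (a point): On the red top of the handle, 100 mm behind the pivot: where to press down. About 135 mm above the bench when open, 88 mm when locked; in the jig's frame it moves from about y = +148 to +166 mm on the way down.
- lever_tail (a point): Middle of the release lever's tail: a steel paddle 16 mm wide (jig x), 6 mm thick, sticking out 42 mm behind the handle's end; this point is 26 mm behind that end. About 60 mm above the bench when locked, 135 mm when open. It can be pinched across its 16 mm width from above; 25 mm is free beside and below it.
- lever (a joint): Angle of the release lever against the handle, rad: 0 at rest (light spring), up to 0.30 as the tail is lifted. Lifted by about 0.2 (18 mm at the tail, about 3 N) it pushes the locked linkage back over centre and the handle springs up about 47 mm by itself, taking the tail along. Let go, it returns to 0.
- mallet: Wooden mallet lying on the bench, a bystander.
- red_jar: Small jar of red paint with a white cap, a bystander.
- blue_jar: Small jar of blue paint with a white cap, a bystander.
- toy_car: Wooden toy car, a bystander.
- toy_wheel: Small wooden wheel lying flat, a bystander.
- spool: Thread spool with green thread, a bystander.
Mind the look-alikes: they are no part of the job. What is shaped like the blank but purple is not meant.

How it is judged:
On the way, in this order (a step that is already met when the one before it is completed fails the run):
1. the blank is pushed flat along the channel to bear on the stop bar with more than 1.5 N, its bush not yet pressed (contact force between blank and stop_c0 above 1.5 N and z of blank in the frame of seat below 0.002 m and z of bush in the frame of blank above 0.0345 m).
2. the handle is down, locked over centre, nothing of the robot touches it, and the bush is home within 1 mm (z of handle_pad in the frame of jig below 0.092 m and contact force between each of the fingers, the arm and handle below 0.2 N and z of bush in the frame of blank below 0.031 m), for 0.3 s.
3. the release lever is lifted by more than 0.12 rad against the handle (value of joint lever above 0.12 rad).
At the end, for the whole second after the job is handed in: The pliers stand wide open (pressing point more than 132 mm above the bench), the release lever is back at rest (under 0.03 rad), the bush is home within 1 mm, and the blank lies still and flat in the channel within 3.5 mm of the stop bar (z of handle_pad in the frame of jig above 0.132 m and value of joint lever below 0.03 rad and z of bush in the frame of blank below 0.031 m and z of blank in the frame of seat below 0.002 m and linear speed of blank below 0.01 m/s and horizontal distance between stop_c0 and blank below 0.043 m); the robot touches nothing.
It fails at once if the handle is pressed with more than 25 N (contact force between any of the fingers, the arm and handle_c0 above 25 N).
It fails at once if the blank is pushed with more than 18 N (contact force between the fingers and blank above 18 N).
It fails at once if the fingers press on the bush (contact force between the fingers and bush above 2 N).
It fails at once if a bystander is moved by more than 20 mm (distance of any of mallet, red_jar, blue_jar, toy_car, toy_wheel, spool from where it was at the start of the episode above 0.02 m).
It also fails if it takes over 53 s, if anything falls off the work surface, if the arm or the gripper's body presses on something with over 40 N, if the wrist force passes 120 N, or if a joint passes its speed limit or range.

## Robot

A 6-joint arm with a two-finger parallel gripper is mounted at the origin on a cart in front of the work surface, level with it; the furniture and walls round the work are solid. World frame = base frame: x ahead of the robot, y to its left, z up, the work surface at z = 0. Lengths are in m, angles in rad, forces in N, time in s.
With the tool pointing down it reaches from about 0.275 to 0.725 m from the base axis. Payload 5.6 kg.
Tool frame: the origin (TCP) lies at the centre of the arm's flange, where the gripper is bolted on; the fingertips stand 173 mm ahead of it and the grasp point (between the pads) lies 155 mm ahead of it; z points along the fingers, y is the line along which they close (so a half turn about z gives the same grasp; the last joint's range is limited). The gripper opens to 85 mm and grips with 20 to 120 N. Pads are 22 mm wide; open, the fingers measure 114 mm over their backs; the gripper's body (76 mm by 85 mm) begins 54 mm behind the grasp point. The pads swing forward as they close: fully open they stand 13 mm farther back than shut.
Start: joints at [-1.005, 0.255, 0.108, 0, -1.424, -0.285], TCP at [0.152, -0.528, 0.405] pointing down, gripper open.
Joint ranges: [-2.95, 2.95], [-1.21, 1.97], [-1.09, 1.5], [-2.87, 1.71], [-2.94, -0.07], [-3.05, 3.05]. Speed limits (rad/s): [2.57, 2.57, 3.14, 3.14, 3.14, 3.14].

## Interface

Orientations are given as a rotation vector (axis times angle).
In Python, from bench import robot, imaging gives the robot as it stands.
- The arm moves only by the shell command python3 -m crank 'ROWS' [FORCE]. ROWS is JSON, a list of rows, each a list of 3 entries, a list of its own where there are three numbers: the finger opening in cm, from 0 to 8.54, then the shift along the tool's x, y, z in cm, then the turn, a rotation vector about the tool's x, y, z in rad. In form: [[jaw, [dx, dy, dz], [ax, ay, az]], ...]. A call has 1 to 8 rows; each row is the pose to reach, as a shift and turn from the pose commanded when the call began, along the tool's axes at that moment; what a row does not reach only later rows make up. A row lasts 1/10 s, in which the tool goes at most 50 mm and 8.59 degrees, less where a joint would pass 70% of its speed; a pose out of reach is approached as far as the arm can. A call with a gripper value outside its range is refused whole. The fingers move at their own pace and stop on an object; FORCE is the grip in N (left out, the last holds). Time passes only in rows, so rows that repeat a pose let the fingers close. It gives the time, the measured TCP pose, the force, the opening and the grip force at its end, in the units of the state.
- robot.get_state(): the state, without advancing time (a new reading comes with each control period).
- imaging.read_camera(name): name is "side" or "top"; returns a dict with "img" (420x560x3 uint8, red, green, blue), "fx", "fy", "cx", "cy" (pixels), "T" (4x4, takes a point from camera to world coordinates). Camera axes: x right, y up, looking along -z (the intrinsics and any distortion apply to the point x, -y, -z); pixel columns grow to the right and rows downward; lengths in m; the calibration is good to about 2 mm. A picture is of the moment at which its call begins. There is no depth.
- robot.sign_off(): hands the job in; it is judged then, once.
The state is a dict: "clock": time; "joint_pos": joint angles; "qd": joint speeds; "tau": joint torques, N m; "eef_pos": TCP position; "tcp_rot": TCP orientation; "force": force on the tool from outside, world axes, zero at the start; "ft_torque": the same for the moment, N m; "finger_gap": opening from 0.0 (shut) to 1.0 (fully open); "gripper_force": force on a finger pad.
Only numpy, scipy, OpenCV 4.12 (cv2) and the standard library are available. Lean on these libraries where they do the work, as an engineer would, in place of code of your own. Each camera call takes 0.05 s, during which the arm holds its last target. There are 200 camera calls.

## Working session

There is one attempt and no reset: what is moved stays moved. The work goes in short steps, Python scripts to look and compute and a shell command to move; the robot and the scene stay as the last step left them, time stands still between calls to the robot, and variables do not carry over. Pictures are saved under pics/ and viewed, at most 10 in all, crops included, and the job is handed in when it is done.

```bash
ls; mkdir -p pics; python3 - <<'E'
from bench import robot, imaging
import cv2
print(robot.get_state())
for n in("side","top"):
    c=imaging.read_camera(n); print(n,{k:c[k] for k in c if k!="img"})
    cv2.imwrite(f"pics/{n}0.png",c["img"][:,:,::-1])
E
```

```text
pics
{'clock': 0.0, 'joint_pos': array([-1.00542928e+00,  2.55733752e-01,  1.06985892e-01, -4.53991906e-04,
       -1.42389179e+00, -2.84609495e-01]), 'qd': array([-0.00052791, -0.00059369,  0.00282146, -0.00015662, -0.00073852,
       -0.00145227]), 'tau': array([-7.55296310e-05, -3.86633384e+01,  2.37941301e+01,  5.36533087e+00,
       -5.87887262e-03,  5.78546150e-06]), 'eef_pos': array([ 0.15241589, -0.52828146,  0.40379825]), 'tcp_rot': array([ 4.39412629e-01, -3.11035489e+00, -2.92840682e-03]), 'force': array([ 0.36993831, -0.90931585, -0.26966518]), 'ft_torque': array([ 0.00708438, -0.02555965, -0.04298858]), 'gripper_force': 0.0, 'finger_gap': 1.0053063415498749}
side {'fx': 521.6836838561059, 'fy': 521.6836838561059, 'cx': 285.8725646339728, 'cy': 204.63208847168187, 'T': array([[ 0.91433574,  0.22794361, -0.33471161, -0.00419712],
       [-0.40463697,  0.48140578, -0.77750717, -1.1657021 ],
       [-0.01609568,  0.84633929,  0.53240092,  0.94599775],
       [ 0.        ,  0.        ,  0.        ,  1.        ]])}
top {'fx': 424.1826362837193, 'fy': 424.1826362837193, 'cx': 276.1103859044006, 'cy': 206.09030275552107, 'T': array([[ 2.32554502e-01,  9.45622209e-01, -2.27413812e-01,
         1.43291262e-01],
       [-9.72582500e-01,  2.25795581e-01, -5.56743814e-02,
        -1.90095829e-02],
       [-1.29789777e-03,  2.34126022e-01,  9.72205391e-01,
         1.56527109e+00],
       [ 0.00000000e+00,  0.00000000e+00,  0.00000000e+00,
         1.00000000e+00]])}
```

View pics/side0.png

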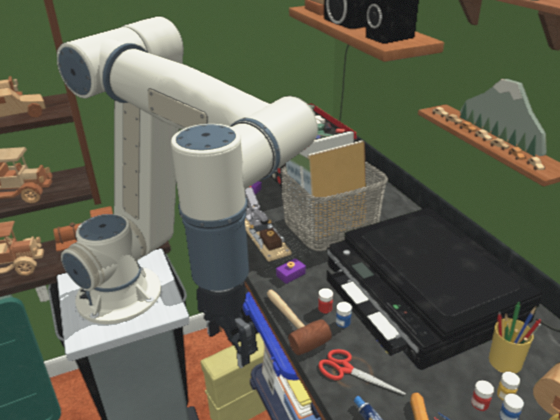

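View pics/top0.png

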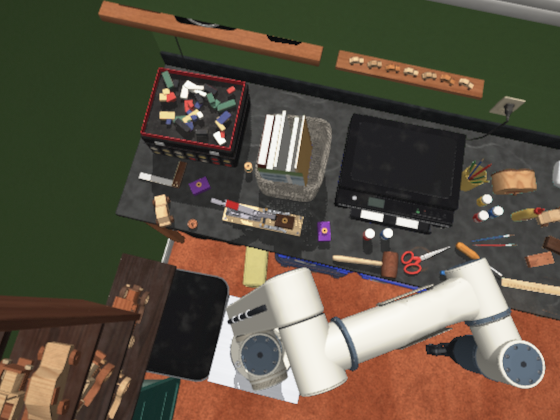

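The side view shows the jig partly hidden behind the arm, near (265,235). In the top view the jig is around (262,217), with the dark blank near (286,221). The purple decoys are at (324,231) and (199,185).

```bash
python3 - <<'E'
import cv2,numpy as np
t=cv2.imread("pics/top0.png")[165:255,190:350]; s=cv2.imread("pics/side0.png")[170:290,230:320]
cv2.imwrite("pics/ct.png",cv2.resize(t,None,fx=5,fy=5,interpolation=cv2.INTER_CUBIC))
cv2.imwrite("pics/cs.png",cv2.resize(s,None,fx=5,fy=5,interpolation=cv2.INTER_CUBIC))
E
```

```text
(no output)
```

View pics/ct.png

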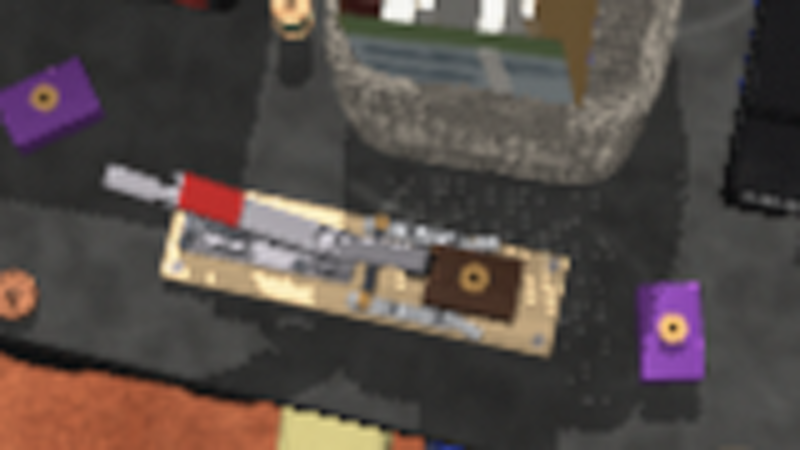

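View pics/cs.png

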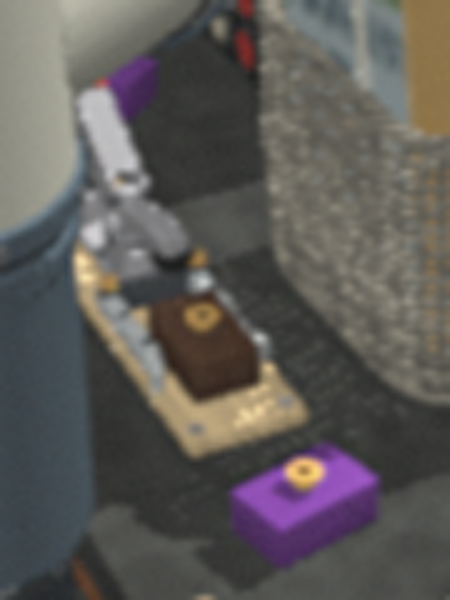

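The top crop (5x, offset 190,165) shows the board corners at (162,277), (550,356) and (570,258), the blank's top centred on the bush at (474,278), and the red handle top at (212,198). The side crop (5x, offset 230,170) shows the board's mouth corners at (195,457) and (310,414), and the bush at (203,316).

```bash
cat > h.py <<'E'
import numpy as np
from bench import robot, imaging
from scipy.spatial.transform import Rotation as R
OFF={'top':(190,165),'side':(230,170)}
def ray(c,u,v):
    T=c['T']; d=T[:3,:3]@np.array([(u-c['cx'])/c['fx'],-(v-c['cy'])/c['fy'],-1]); return T[:3,3],d
def onplane(c,p,z):
    o,d=ray(c,*p); return o+d*(z-o[2])/d[2]
def tri(*cp):
    A=np.zeros((3,3));b=np.zeros(3)
    for c,p in cp:
        o,d=ray(c,*p); d=d/np.linalg.norm(d); M=np.eye(3)-np.outer(d,d); A+=M;b+=M@o
    return np.linalg.solve(A,b)
E
python3 - <<'E'
from h import *
T=imaging.read_camera("top");S=imaging.read_camera("side")
t=lambda x,y:(190+(x+.5)/5-.5,165+(y+.5)/5-.5); s=lambda x,y:(230+(x+.5)/5-.5,170+(y+.5)/5-.5)
np.set_printoptions(precision=4,suppress=True)
for p in [(162,277),(550,356),(570,258),(185,190)]: print('board top',onplane(T,t(*p),.012))
for p in [(195,452),(310,412)]: print('board side',onplane(S,s(*p),.012))
for p in [(430,247),(524,262),(515,315),(424,298)]: print('blank top',onplane(T,t(*p),.042))
print('bush tri',tri((T,t(474,278)),(S,s(203,314))),onplane(T,t(474,278),.0505),onplane(S,s(203,314),.0505))
print('red',[onplane(T,t(*p),.135) for p in [(182,174),(245,192),(241,224),(179,206)]])
for n,c,a in(("top",T,t),("side",S,s)):
  im=c['img'].astype(int); import cv2
  x0,y0=(190,165) if n=="top" else (230,170)
  if n=="top":
    h=cv2.cvtColor(c['img'],cv2.COLOR_RGB2HSV); m=(((h[...,0]<6)|(h[...,0]>174))&(h[...,1]>180)&(h[...,2]>120)).astype(np.uint8)
    m[:195]=0;m[215:]=0;m[:,:220]=0;m[:,245:]=0
    r=cv2.minAreaRect(cv2.findNonZero(m)); print('red rect',r,m.sum(),onplane(T,r[0],.135))
E
```

```text
board top [0.4076 0.2542 0.012 ]
board top [ 0.4168 -0.041   0.012 ]
board top [ 0.4927 -0.0392  0.012 ]
board top [0.4764 0.2549 0.012 ]
board side [ 0.4168 -0.0542  0.012 ]
board side [ 0.4924 -0.0479  0.012 ]
blank top [0.4701 0.0631 0.042 ]
blank top [ 0.4751 -0.0067  0.042 ]
blank top [ 0.4351 -0.0091  0.042 ]
blank top [0.4319 0.0585 0.042 ]
bush tri [0.4551 0.026  0.0461] [0.4532 0.0261 0.0505] [0.4538 0.0201 0.0505]
red [array([0.4606, 0.2382, 0.135 ]), array([0.4583, 0.1922, 0.135 ]), array([0.4356, 0.1892, 0.135 ]), array([0.438 , 0.2343, 0.135 ])]
red rect ((231.7000274658203, 204.40000915527344), (11.700427055358887, 6.008327484130859), 18.434947967529297) 72 [0.4479 0.2143 0.135 ]
```

```bash
cat >> h.py <<'E'
O=np.array([.4515,.065,0]); YAW=.03; RJ=R.from_euler('z',YAW)
def tool(tilt,flip):   # closing axis along jig x, tool z down, leaning so that the tips point to +y by tilt
    s=-1 if flip else 1
    z=np.array([0,np.sin(tilt),-np.cos(tilt)]); y=np.array([s,0,0]); x=np.cross(y,z)
    return RJ*R.from_matrix(np.c_[x,y,z])
def pose(): s=robot.get_state(); return s,s['eef_pos'],R.from_rotvec(s['tcp_rot'])
def go(tip,tilt,flip,reach=.173):
    s,p,r=pose(); rt=tool(tilt,flip); tcp=O+RJ.apply(tip)-rt.apply([0,0,reach])
    print('shift cm',np.round(r.inv().apply(tcp-p)*100,2),'turn',np.round((r.inv()*rt).as_rotvec(),3),'tcp',np.round(tcp,3))
def tipj(reach=.173):
    s,p,r=pose(); return RJ.inv().apply(p+r.apply([0,0,reach])-O)
E
python3 - <<'E'
from h import *
s,p,r=pose(); print(r.as_matrix().round(3), tipj())
for f in (0,1): go([0,-.100,.12],.35,f)
E
```

```text
[[-0.961 -0.277 -0.   ]
 [-0.277  0.961  0.001]
 [ 0.     0.001 -1.   ]] [-0.31677775 -0.58394198  0.23115984]
shift cm [-41.22  33.28  12.2 ] turn [-0.318  0.246  1.801] tcp [ 0.456 -0.094  0.283]
shift cm [-41.22  33.28  12.2 ] turn [-0.23  -0.297 -1.306] tcp [ 0.456 -0.094  0.283]
```

```bash
python3 -m crank '[[0,[-20,16,0],[-0.2,-0.25,-1.25]],[0,[-20,16,0],[-0.2,-0.25,-1.25]],[0,[-20,16,0],[-0.2,-0.25,-1.25]],[0,[-20,16,0],[-0.2,-0.25,-1.25]],[0,[-20,16,0],[-0.2,-0.25,-1.25]],[0,[-41,33,0],[-0.23,-0.297,-1.306]],[0,[-41,33,0],[-0.23,-0.297,-1.306]],[0,[-41,33,0],[-0.23,-0.297,-1.306]]]' 40; python3 - <<'E'
from h import *
print(tipj()); go([0,-.100,.12],.35,1)
E
```

```text
clock: 1.0
eef_pos: [0.3832, -0.1993, 0.4049]
tcp_rot: [-1.93, 2.176, 0.325]
force: [0.2, -0.7, 0.4]
finger_gap: -0.001
gripper_force: 0.0
[-0.07224298 -0.20966905  0.24012454]
shift cm [-7.08 -6.32 14.96] turn [-0.026 -0.04  -0.146] tcp [ 0.456 -0.094  0.283]
```

```bash
python3 -m crank '[[0,[-7.08,-6.32,14.96],[-0.026,-0.04,-0.146]],[0,[-7.08,-6.32,14.96],[-0.026,-0.04,-0.146]],[0,[-7.08,-6.32,14.96],[-0.026,-0.04,-0.146]],[0,[-7.08,-6.32,14.96],[-0.026,-0.04,-0.146]],[0,[-7.08,-6.32,14.96],[-0.026,-0.04,-0.146]]]'; python3 - <<'E'
from h import *
import cv2
print(tipj()); go([0,-.100,.026],.35,1)
a=imaging.read_camera("top")['img'][165:255,190:350];b=imaging.read_camera("side")['img'][170:290,180:340]
cv2.imwrite("pics/p1.png",np.vstack([cv2.resize(a,(640,270)),cv2.resize(b,(440,330)) if 0 else cv2.copyMakeBorder(cv2.resize(b,(440,330)),0,0,0,200,0)])[:,:,::-1])
E
```

```text
clock: 1.5
eef_pos: [0.4561, -0.0949, 0.2788]
tcp_rot: [-2.062, 2.01, 0.373]
force: [-0.1, 0.0, 0.8]
finger_gap: -0.0
gripper_force: 0.0
[-0.00128486 -0.10054017  0.11631155]
shift cm [ 3.04 -0.09  8.5 ] turn [ 0.006  0.    -0.006] tcp [ 0.456 -0.094  0.189]
```

View pics/p1.png

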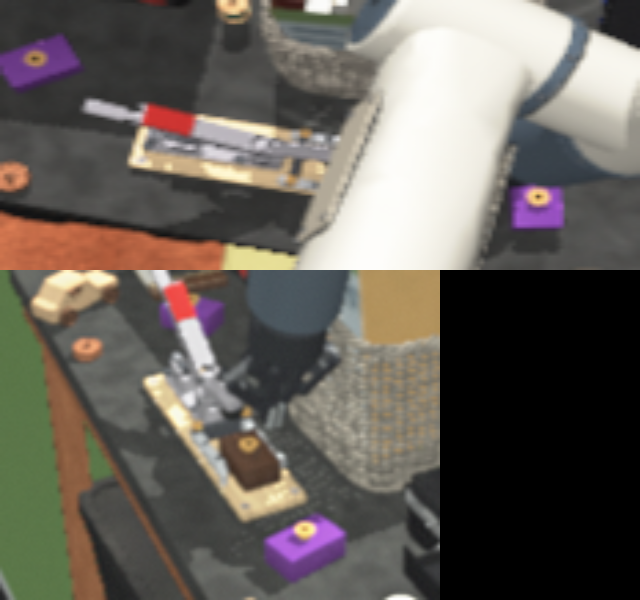

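The top view has the arm over the mouth. The side crop now shows the whole board, the blank at (250,460) and the fingertips at about (275,425). Next I'll check the tip's projection and refine the jig from this view.

```bash
cat >> h.py <<'E'
def proj(c,P):
    q=np.linalg.inv(c['T'])@np.r_[P,1]; return np.array([c['cx']+c['fx']*q[0]/-q[2],c['cy']-c['fy']*q[1]/-q[2]])
def J(p): return O+RJ.apply(p)
E
python3 - <<'E'
from h import *
import cv2
S=imaging.read_camera("side")
im=cv2.resize(S['img'][170:290,200:320],None,fx=5,fy=5,interpolation=cv2.INTER_CUBIC)[:,:,::-1].copy()
def mk(P,col):
    u=proj(S,P); q=(int((u[0]-200+.5)*5),int((u[1]-170+.5)*5)); cv2.circle(im,q,4,col,1); print(q)
mk(J(tipj()),(0,0,255))
for x,y in((-.038,-.105),(.038,-.105),(-.038,.192),(.038,.192)): mk(J([x,y,.012]),(0,255,0))
mk(J([0,.148,.135]),(255,255,0))
for x,y in((-.0225,-.074),(.0225,-.074),(-.0225,-.004)): mk(J([x,y,.042]),(0,255,255))
cv2.imwrite("pics/p2.png",im)
E
```

```text
(390, 267)
(336, 439)
(454, 403)
(156, 194)
(262, 166)
(223, 49)
(337, 362)
(407, 342)
(290, 301)
```

View pics/p2.png

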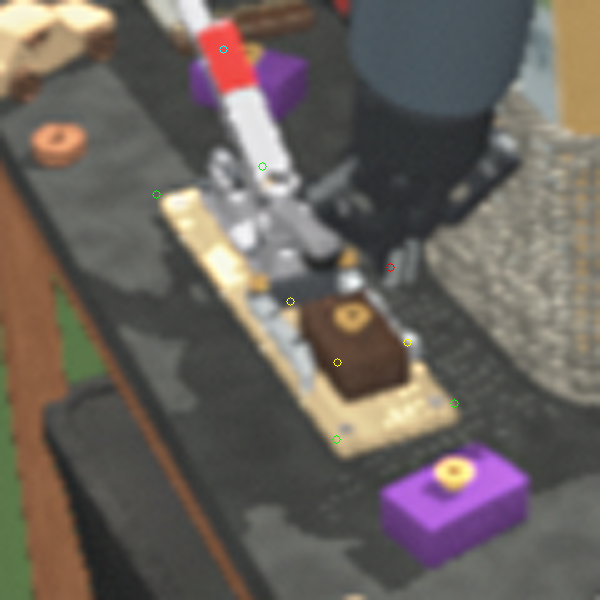

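The markers sit about 1.5 px left of both the fingertips (400,275) and the blank's corners (303,303), (410,340). Because that offset is common to both, the jig pose agrees with the robot frame. I'll descend now.

```bash
python3 -m crank '[[0,[1.2,-0.1,3.4],[0.006,0,-0.006]],[0,[2.4,-0.1,6.7],[0.006,0,-0.006]],[0,[3.04,-0.09,8.5],[0.006,0,-0.006]],[0,[3.04,-0.09,8.5],[0.006,0,-0.006]],[0,[3.04,-0.09,8.5],[0.006,0,-0.006]]]'; python3 - <<'E'
from h import *
print(tipj()); go([0,-.080,.027],.35,1)
E
```

```text
clock: 2.15
eef_pos: [0.4573, -0.0971, 0.1931]
tcp_rot: [-2.06, 2.002, 0.354]
force: [0.2, -0.6, 0.0]
finger_gap: -0.002
gripper_force: 0.0
[ 0.00244068 -0.10321473  0.03047806]
shift cm [-2.03  0.11  1.12] turn [-0.008 -0.002  0.   ] tcp [ 0.456 -0.074  0.19 ]
```

```bash
python3 -m crank '[[0,[-0.5,0,0.3],[0,0,0]],[0,[-1.0,0,0.55],[0,0,0]],[0,[-1.4,0,0.7],[0,0,0]],[0,[-1.7,0,0.8],[0,0,0]],[0,[-2,0,0.9],[0,0,0]],[0,[-2.3,0,1.0],[0,0,0]],[0,[-2.6,0,1.1],[0,0,0]],[0,[-2.6,0,1.1],[0,0,0]]]'; python3 - <<'E'
from h import *
print(tipj(),pose()[0]['force']); go([0,-.065,.027],.35,1)
E
```

```text
clock: 2.95
eef_pos: [0.4561, -0.0678, 0.1903]
tcp_rot: [-2.061, 2.001, 0.357]
force: [0.8, 0.8, 0.0]
finger_gap: -0.0
gripper_force: 0.0
[ 0.00178042 -0.07369492  0.02772397] [0.7741767  0.81117264 0.04581257]
shift cm [-0.78  0.07  0.36] turn [-0.006 -0.001  0.   ] tcp [ 0.455 -0.059  0.19 ]
```

```bash
python3 -m crank '[[0,[-0.2,0,0.07],[0,0,0]],[0,[-0.45,0,0.16],[0,0,0]],[0,[-0.7,0,0.25],[0,0,0]],[0,[-0.95,0,0.34],[0,0,0]],[0,[-1.2,0,0.43],[0,0,0]],[0,[-1.4,0,0.5],[0,0,0]],[0,[-1.4,0,0.5],[0,0,0]]]'; python3 - <<'E'
from h import *
import cv2
print(tipj(),pose()[0]['force']); go([0,-.045,.027],.35,1)
S=imaging.read_camera("side")
cv2.imwrite("pics/p3.png",cv2.resize(S['img'][190:280,220:320],None,fx=6,fy=6,interpolation=cv2.INTER_CUBIC)[:,:,::-1])
E
```

```text
clock: 3.65
eef_pos: [0.4556, -0.0529, 0.1902]
tcp_rot: [-2.061, 2.001, 0.357]
force: [-0.8, -1.3, 0.3]
finger_gap: -0.001
gripper_force: 0.0
[ 0.00161712 -0.05877027  0.0276852 ] [-0.81644934 -1.3085391   0.28071503]
shift cm [-1.26  0.06  0.53] turn [-0.006 -0.001  0.   ] tcp [ 0.455 -0.039  0.19 ]
```

View pics/p3.png

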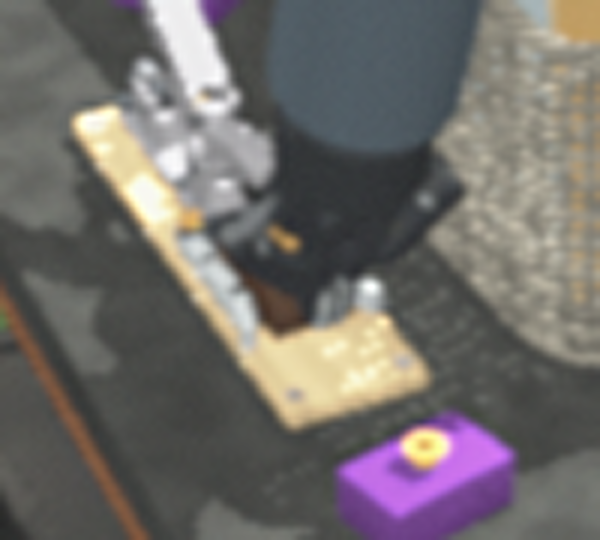

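The blank's front corner is at (285,325) in the crop. The fingertips are on its face at (335,305), a little right of centre. I'll continue in small steps, watching the force.

```bash
for i in 1; do python3 -m crank '[[0,[-0.1,0,0.034],[0,0,0]],[0,[-0.2,0,0.07],[0,0,0]],[0,[-0.3,0,0.1],[0,0,0]],[0,[-0.4,0,0.14],[0,0,0]],[0,[-0.5,0,0.17],[0,0,0]],[0,[-0.6,0,0.2],[0,0,0]]]'; done; python3 -c "
from h import *
print(tipj())"
```

```text
clock: 4.3
eef_pos: [0.4555, -0.0469, 0.1905]
tcp_rot: [-2.06, 2.002, 0.357]
force: [-0.2, -0.6, -0.2]
finger_gap: 0.002
gripper_force: 0.2
[ 0.00177468 -0.05280162  0.02791892]
```

```bash
python3 -m crank '[[0,[-0.1,0,0.034],[0,0,0]],[0,[-0.2,0,0.07],[0,0,0]],[0,[-0.3,0,0.1],[0,0,0]]]'; python3 -c "
from h import *
print(tipj())"
```

```text
clock: 4.6
eef_pos: [0.4554, -0.0437, 0.1906]
tcp_rot: [-2.061, 2.002, 0.357]
force: [0.5, 0.4, -0.2]
finger_gap: 0.001
gripper_force: 0.2
[ 0.00178442 -0.04965868  0.02799014]
```

```bash
python3 -m crank '[[0,[-0.07,0,0.025],[0,0,0]],[0,[-0.14,0,0.05],[0,0,0]],[0,[-0.2,0,0.07],[0,0,0]]]'|grep -E 'force|eef'
```

```text
eef_pos: [0.4554, -0.0416, 0.1906]
force: [0.8, -1.3, 0.6]
gripper_force: 0.2
```

```bash
python3 -m crank '[[0,[-0.07,0,0.025],[0,0,0]],[0,[-0.14,0,0.05],[0,0,0]]]'|grep -E 'force|eef'
```

```text
eef_pos: [0.4554, -0.0403, 0.1906]
force: [0.0, -1.9, -0.1]
gripper_force: 1.6
```

```bash
python3 -m crank '[[0,[-0.07,0,0.025],[0,0,0]],[0,[-0.14,0,0.05],[0,0,0]]]'|grep -E 'force|eef'
```

```text
eef_pos: [0.4554, -0.0397, 0.1908]
force: [-0.5, -9.8, -0.5]
gripper_force: 4.4
```

```bash
python3 -m crank '[[0,[0.5,0,-0.17],[0,0,0]],[0,[2.5,0,-0.9],[0,0,0]],[0,[4,0,-1.5],[0,0,0]],[0,[5,0,-6],[0,0,0]],[0,[5.5,0,-11],[0,0,0]],[0,[6,0,-16],[0,0,0]],[0,[6,0,-18],[0,0,0]],[0,[6,0,-18],[0,0,0]]]'|grep -E 'force|eef|clock'; python3 - <<'E'
from h import *
import cv2
print(tipj()); go([0,.150,.20],0,1); go([0,.150,.15],0,1)
S=imaging.read_camera("side")
cv2.imwrite("pics/p4.png",cv2.resize(S['img'][170:280,200:320],None,fx=5,fy=5,interpolation=cv2.INTER_CUBIC)[:,:,::-1])
E
```

```text
clock: 6.1
eef_pos: [0.4584, -0.1577, 0.3427]
force: [0.2, -0.3, -0.8]
gripper_force: 0.0
[ 0.00250383 -0.16393525  0.18006158]
shift cm [-36.09   0.11   9.85] turn [-0.014  0.347 -0.001] tcp [0.447 0.215 0.373]
shift cm [-34.38   0.17  14.55] turn [-0.014  0.347 -0.001] tcp [0.447 0.215 0.323]
```

View pics/p4.png

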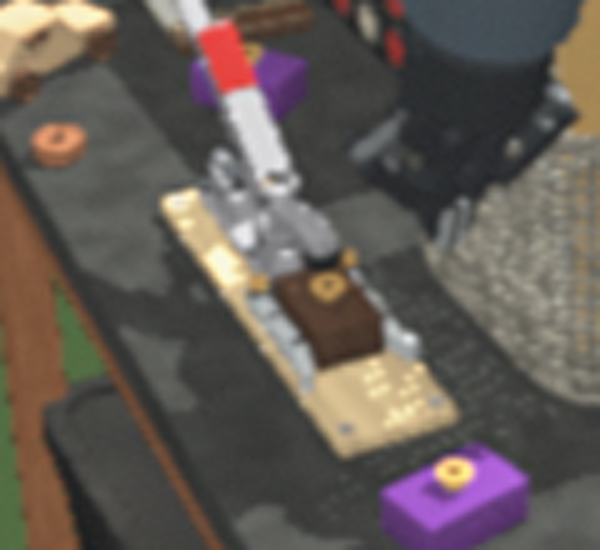

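The blank is now at (330,320) with its bush at (328,286), under the jaw tip at (320,255). I'll compute the bush's position and move to the handle.

```bash
python3 - <<'E'
from h import *
S=imaging.read_camera("side")
for p in((351,316),(328,286)):
    print(RJ.inv().apply(onplane(S,(200+(p[0]+.5)/5-.5,170+(p[1]+.5)/5-.5),.0505)-O))
E
python3 -m crank '[[0,[-5,0,-1],[0,0.1,0]],[0,[-10,0,2],[0,0.2,0]],[0,[-15,0,4],[0,0.347,0]],[0,[-20,0,6],[-0.014,0.347,0]],[0,[-25,0,7],[-0.014,0.347,0]],[0,[-30,0.1,8],[-0.014,0.347,0]],[0,[-36.1,0.1,9.8],[-0.014,0.347,0]],[0,[-36.1,0.1,9.8],[-0.014,0.347,0]]]'|grep -E 'force|eef|clock'; python3 - <<'E'
from h import *
print(tipj()); go([0,.150,.145],0,1)
E
```

```text
[-0.00091266 -0.04624281  0.0505    ]
[-0.00050995 -0.01127388  0.0505    ]
clock: 7.0
eef_pos: [0.4449, 0.2193, 0.3691]
force: [0.0, 0.3, 0.2]
gripper_force: 0.0
[-0.00375314  0.15462749  0.19606285]
shift cm [ 0.45 -0.25  5.1 ] turn [0.01  0.001 0.003] tcp [0.447 0.215 0.318]
```

```bash
python3 -m crank '[[0,[0.4,-0.3,3],[0.01,0,0]],[0,[0.45,-0.3,4.6],[0.01,0,0]],[0,[0.45,-0.3,5.1],[0.01,0,0]],[0,[0.45,-0.3,5.1],[0.01,0,0]]]'|grep -E 'force|eef|clock'; python3 - <<'E'
from h import *
print(tipj()); go([0,.150,.135],0,1)
E
```

```text
clock: 7.4
eef_pos: [0.4484, 0.2117, 0.3181]
force: [0.1, 0.0, 0.8]
gripper_force: 0.0
[0.00120262 0.14665074 0.14512359]
shift cm [-0.33  0.13  1.01] turn [ 0.    -0.     0.001] tcp [0.447 0.215 0.308]
```

```bash
python3 -m crank '[[0,[0,0,0.2],[0,0,0]],[0,[0,0,0.4],[0,0,0]],[0,[0,0,0.6],[0,0,0]],[0,[0,0,0.8],[0,0,0]]]'|grep -E 'force|eef|clock'; python3 - <<'E'
from h import *
print(tipj()); go([0,.150,.135],0,1)
E
```

```text
clock: 7.8
eef_pos: [0.4489, 0.2116, 0.3117]
force: [0.1, -0.3, 0.3]
gripper_force: 0.0
[0.00235219 0.14704078 0.13874898]
shift cm [-0.34  0.19  0.38] turn [-0.003  0.002  0.   ] tcp [0.447 0.215 0.308]
```

```bash
python3 -m crank '[[0,[-0.1,0.1,0.2],[0,0,0]],[0,[-0.2,0.2,0.4],[0,0,0]],[0,[-0.35,0.2,0.6],[0,0,0]],[0,[-0.45,0.2,0.8],[0,0,0]],[0,[-0.55,0.2,1.0],[0,0,0]],[0,[-0.65,0.2,1.2],[0,0,0]]]'|grep -E 'force|eef|clock'; python3 - <<'E'
from h import *
print(tipj())
E
```

```text
clock: 8.4
eef_pos: [0.4467, 0.218, 0.2994]
force: [-1.3, -2.5, 2.7]
gripper_force: 1.9
[0.00016848 0.15332494 0.12638741]
```

```bash
python3 -m crank '[[0,[-0.07,0,0.15],[0,0,0]],[0,[-0.13,0,0.3],[0,0,0]],[0,[-0.2,0,0.45],[0,0,0]],[0,[-0.27,0,0.6],[0,0,0]]]'|grep -E 'force|eef|clock'; python3 - <<'E'
from h import *
print(tipj())
E
```

```text
clock: 8.8
eef_pos: [0.4466, 0.2205, 0.294]
force: [-1.5, -4.3, 5.6]
gripper_force: 3.6
[0.00024704 0.15570985 0.12101777]
```

```bash
python3 -m crank '[[0,[-0.05,0,0.15],[0,0,0]],[0,[-0.1,0,0.3],[0,0,0]],[0,[-0.15,0,0.45],[0,0,0]],[0,[-0.2,0,0.6],[0,0,0]]]'|grep -E 'force|eef|clock'
```

```text
clock: 9.2
eef_pos: [0.4466, 0.2227, 0.2875]
force: [-0.4, -4.0, 2.8]
gripper_force: 2.1
```

```bash
python3 -m crank '[[0,[-0.05,0,0.15],[0,0,0]],[0,[-0.1,0,0.3],[0,0,0]],[0,[-0.15,0,0.45],[0,0,0]]]'|grep -E 'force|eef|clock'; python3 - <<'E'
from h import *
print(tipj())
E
```

```text
clock: 9.5
eef_pos: [0.4465, 0.2245, 0.2827]
force: [-0.5, -2.1, 2.2]
gripper_force: 1.1
[0.00018846 0.15997427 0.10972096]
```

```bash
python3 -m crank '[[0,[-0.04,0,0.15],[0,0,0]],[0,[-0.08,0,0.3],[0,0,0]],[0,[-0.12,0,0.45],[0,0,0]]]'|grep -E 'force|eef|clock'
```

```text
clock: 9.8
eef_pos: [0.4465, 0.2259, 0.2783]
force: [0.8, -0.1, 0.7]
gripper_force: 0.2
```

```bash
python3 -m crank '[[0,[-0.03,0,0.15],[0,0,0]],[0,[-0.06,0,0.3],[0,0,0]],[0,[-0.1,0,0.4],[0,0,0]]]'|grep -E 'force|eef|clock'
```

```text
clock: 10.1
eef_pos: [0.4465, 0.2268, 0.2743]
force: [-0.6, 0.7, 0.1]
gripper_force: 0.0
```

```bash
python3 -m crank '[[0,[-0.03,0,0.15],[0,0,0]],[0,[-0.06,0,0.3],[0,0,0]]]'|grep -E 'force|eef|clock'; python3 - <<'E'
from h import *
print(tipj())
E
```

```text
clock: 10.3
eef_pos: [0.4465, 0.2273, 0.2714]
force: [0.4, 0.4, 0.3]
gripper_force: 0.0
[0.00030461 0.1626757  0.09844415]
```

```bash
python3 - <<'E'
from h import *
import cv2
S=imaging.read_camera("side");T=imaging.read_camera("top")
a=cv2.resize(S['img'][170:270,190:310],None,fx=5,fy=5,interpolation=cv2.INTER_CUBIC)
cv2.imwrite("pics/p5.png",a[:,:,::-1])
E
```

```text
(no output)
```

View pics/p5.png

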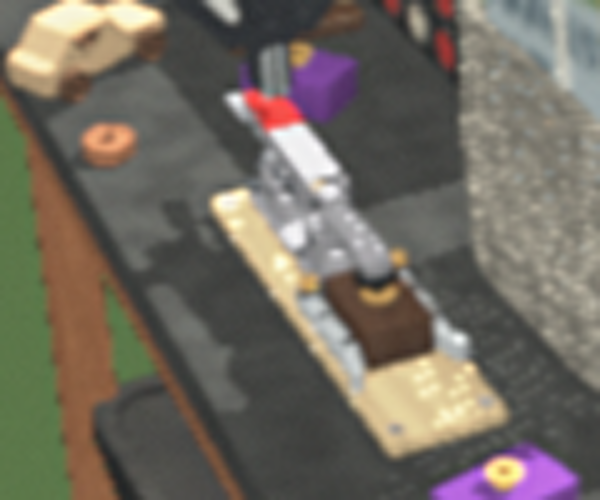

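The handle is down (red top at (275,108)), the jaw is on the bush at (378,290), and the fingertip is just above the red. I'll feel gently for the hard stop.

```bash
python3 -m crank '[[0,[0,0,0.1],[0,0,0]],[0,[0,0,0.2],[0,0,0]],[0,[0,0,0.3],[0,0,0]],[0,[0,0,0.4],[0,0,0]]]'|grep -E 'force|eef|clock'
```

```text
clock: 10.8
eef_pos: [0.4465, 0.2272, 0.2675]
force: [0.5, 0.0, 0.0]
gripper_force: 0.0
```

```bash
python3 -m crank '[[0,[0,0,0.1],[0,0,0]],[0,[0,0,0.2],[0,0,0]]]'|grep -E 'force|eef|clock'
```

```text
clock: 11.0
eef_pos: [0.4465, 0.2272, 0.2654]
force: [0.1, 0.5, 0.5]
gripper_force: 0.0
```

```bash
python3 -m crank '[[0,[0,0,0.08],[0,0,0]],[0,[0,0,0.16],[0,0,0]]]'|grep -E 'force|eef|clock'; python3 -c "
from h import *
print(tipj())"
```

```text
clock: 11.2
eef_pos: [0.4465, 0.2272, 0.2639]
force: [-0.3, 0.0, -0.7]
gripper_force: 0.0
[0.00029798 0.16256433 0.09088613]
```

```bash
python3 -m crank '[[0,[0,0,0.08],[0,0,0]],[0,[0,0,0.16],[0,0,0]]]'|grep -E 'force|eef|clock'
```

```text
clock: 11.4
eef_pos: [0.4465, 0.2272, 0.2623]
force: [-0.2, -0.0, 0.4]
gripper_force: 0.0
```

```bash
python3 -m crank '[[0,[0,0,0.06],[0,0,0]],[0,[0,0,0.12],[0,0,0]]]'|grep -E 'force|eef|clock'; python3 -c "
from h import *
import cv2
print(tipj())
S=imaging.read_camera('side')
h=cv2.cvtColor(S['img'],cv2.COLOR_RGB2HSV); m=(((h[...,0]<6)|(h[...,0]>174))&(h[...,1]>180)&(h[...,2]>120)).astype(np.uint8)
m[:180]=0;m[205:]=0;m[:,:225]=0;m[:,260:]=0
print(np.argwhere(m).mean(0)[::-1],m.sum(),cv2.boundingRect(m))
for z,y in((.135,.148),(.11,.16),(.1,.163),(.095,.165),(.088,.166)): print(z,proj(S,J([0,y,z])))"
```

```text
clock: 11.6
eef_pos: [0.4465, 0.2272, 0.2611]
force: [0.1, -1.1, 0.0]
gripper_force: 0.0
[0.00030975 0.16260192 0.08810481]
[245.875 193.375] 8 (243, 193, 7, 2)
0.135 [244.19622051 179.35835168]
0.11 [243.26887091 184.50823345]
0.1 [243.11035392 186.779216  ]
0.095 [242.9746651 187.8375596]
0.088 [242.99016669 189.560961  ]
```

```bash
python3 -m crank '[[0,[0,0,-1],[0,0,0]],[0,[0,0,-4],[0,0,0]],[0,[1,0,-8],[0,0,0]],[0,[4,0,-11],[0,0,0]],[0,[8,0,-11],[0,0,0]],[0,[8,0,-11],[0,0,0]]]'|grep -E 'force|eef|clock'; python3 - <<'E'
from h import *
import cv2
print(tipj())
S=imaging.read_camera('side');T=imaging.read_camera('top')
def red(c,b):
    h=cv2.cvtColor(c['img'],cv2.COLOR_RGB2HSV); m=(((h[...,0]<6)|(h[...,0]>174))&(h[...,1]>180)&(h[...,2]>110)).astype(np.uint8)
    k=np.zeros_like(m); k[b[0]:b[1],b[2]:b[3]]=1; m*=k
    print(m.sum(),cv2.boundingRect(m)); return np.argwhere(m).mean(0)[::-1]
a=red(S,(170,205,225,262)); print(a)
for z,y in((.135,.148),(.1,.163),(.088,.166)): print(z,proj(S,J([0,y,z])))
im=cv2.resize(S['img'][170:270,200:300],(500,500),interpolation=cv2.INTER_CUBIC)
im2=cv2.resize(T['img'][185:235,200:300],(500,250),interpolation=cv2.INTER_CUBIC)
cv2.imwrite("pics/p6.png",np.vstack([im[:340],im2])[:,:,::-1])
E
```

```text
clock: 12.25
eef_pos: [0.4485, 0.1442, 0.3733]
force: [0.5, -0.3, 0.1]
gripper_force: 0.0
[0.00026063 0.07979319 0.20030986]
6 (240, 190, 9, 5)
[244.66666667 192.83333333]
0.135 [244.19622051 179.35835168]
0.1 [243.11035392 186.779216  ]
0.088 [242.99016669 189.560961  ]
```

View pics/p6.png

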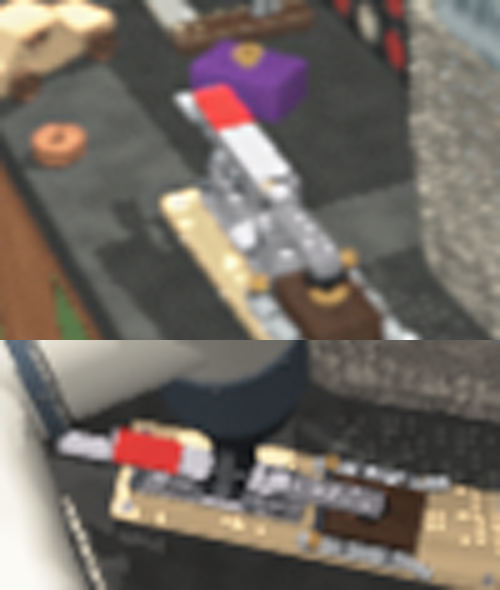

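The handle stays locked with the fingers clear. In the side crop the red top is at (223,108), which matches the prediction for 88 mm. In the top crop the tail runs from (115,445) to its tip at (58,443).

```bash
python3 - <<'E'
from h import *
import cv2
T=imaging.read_camera('top');S=imaging.read_camera('side')
f=lambda x,y:(200+(x+.5)/5-.5,185+(y-340+.5)/5-.5)
for p,z in(((58,443),.06),((115,447),.075),((115,447),.088),((148,450),.09),((212,462),.092)): print(p,RJ.inv().apply(onplane(T,f(*p),z)-O))
g=lambda x,y:(200+(x+.5)/5-.5,170+(y+.5)/5-.5)
for y in(.18,.19,.20,.21,.22,.23,.235): print(y,proj(S,J([0,y,.06]))+[1.5,1], proj(T,J([0,y,.06])))
print('obs side tip',g(180,97),'top tip',f(58,443))
# profile along the tail in top image: brightness
for v in range(202,210): print(v,[int(T['img'][v,u].mean()) for u in range(205,228)])
E
```

```text
(58, 443) [-0.00090541  0.23371575  0.06      ]
(115, 447) [0.00148169 0.18957675 0.075     ]
(115, 447) [-0.00124059  0.18727116  0.088     ]
(148, 450) [0.00098472 0.16328419 0.09      ]
(212, 462) [0.00125801 0.11623519 0.092     ]
0.18 [243.43190247 195.96155193] [225.57037381 207.86869823]
0.19 [242.32239171 194.57150015] [222.9024321  207.32723264]
0.2 [241.22269482 193.19374368] [220.2361735  206.78610865]
0.21 [240.13268216 191.8281201 ] [217.57159642 206.24532593]
0.22 [239.05222636 190.47446985] [214.90869927 205.70488415]
0.23 [237.98120229 189.13263616] [212.24748046 205.164783  ]
0.235 [237.44918864 188.46610227] [210.91749994 204.89486006]
obs side tip (235.6, 189.0) top tip (211.2, 205.2)
202 [123, 113, 113, 90, 65, 55, 54, 57, 58, 45, 42, 43, 42, 42, 42, 42, 43, 65, 80, 65, 64, 109, 158]
203 [140, 119, 103, 101, 75, 55, 59, 71, 110, 145, 140, 108, 87, 53, 43, 44, 44, 99, 132, 100, 99, 114, 140]
204 [145, 122, 93, 85, 67, 53, 79, 128, 179, 208, 204, 177, 163, 145, 147, 140, 103, 129, 157, 117, 115, 116, 117]
205 [149, 131, 103, 70, 44, 46, 97, 168, 202, 203, 204, 204, 205, 206, 212, 205, 169, 152, 148, 116, 114, 115, 114]
206 [155, 139, 115, 74, 46, 46, 98, 162, 192, 199, 204, 205, 204, 204, 205, 208, 196, 158, 124, 114, 113, 114, 113]
207 [160, 144, 122, 89, 56, 48, 73, 115, 144, 158, 169, 173, 179, 192, 200, 204, 192, 159, 121, 113, 113, 114, 113]
208 [165, 148, 132, 108, 73, 62, 62, 60, 60, 64, 72, 88, 112, 142, 156, 164, 156, 133, 107, 111, 113, 114, 113]
209 [170, 153, 137, 116, 89, 76, 76, 76, 76, 70, 62, 61, 62, 59, 55, 64, 72, 78, 83, 101, 115, 103, 101]
```

```bash
python3 - <<'E'
from h import *
go([0,.212,.17],0,1,.168)
go([0,.212,.044],0,1,.168)
E
```

```text
shift cm [-12.95  -0.03   3.34] turn [-0.002  0.002  0.   ] tcp [0.445 0.277 0.338]
shift cm [-12.93  -0.    15.94] turn [-0.002  0.002  0.   ] tcp [0.445 0.277 0.212]
```

```bash
python3 -m crank '[[4.5,[-5,0,0],[0,0,0]],[4.5,[-10,0,0],[0,0,0]],[4.5,[-12.9,0,1],[0,0,0]],[4.5,[-12.9,0,5],[0,0,0]],[4.5,[-12.9,0,8],[0,0,0]],[4.5,[-12.9,0,8],[0,0,0]]]' 25; python3 - <<'E'
from h import *
print(tipj(.168)); go([0,.212,.044],0,1,.168)
import cv2
# tail visible between the fingers? report bright mask columns near tail in top view
T=imaging.read_camera('top')
for v in range(203,209): print(v,[int(T['img'][v,u].mean()) for u in range(207,228)])
E
```

```text
clock: 13.05
eef_pos: [0.4433, 0.2763, 0.2866]
tcp_rot: [2.251, -2.181, -0.001]
force: [-0.6, -0.9, -0.4]
finger_gap: 0.528
gripper_force: 0.0
[-0.00272479  0.2106783   0.11863464]
shift cm [-0.09 -0.22  7.46] turn [ 0.005 -0.004  0.001] tcp [0.445 0.277 0.212]
203 [34, 33, 29, 26, 26, 25, 26, 26, 35, 76, 89, 54, 44, 46, 46, 101, 135, 101, 101, 117, 143]
204 [28, 28, 26, 26, 26, 25, 28, 29, 38, 121, 166, 148, 150, 143, 106, 132, 161, 118, 118, 117, 119]
205 [39, 32, 30, 26, 26, 27, 30, 30, 37, 140, 209, 209, 216, 210, 173, 156, 150, 119, 117, 116, 116]
206 [79, 63, 45, 30, 26, 28, 32, 31, 82, 162, 208, 208, 209, 212, 200, 161, 126, 116, 116, 116, 116]
207 [103, 89, 56, 31, 29, 31, 33, 32, 98, 159, 182, 196, 203, 208, 196, 162, 123, 115, 115, 115, 115]
208 [103, 90, 55, 33, 33, 33, 33, 31, 63, 93, 115, 145, 160, 167, 158, 135, 109, 112, 115, 115, 115]
```

```bash
python3 -m crank '[[4.5,[-0.1,-0.2,2],[0,0,0]],[4.5,[-0.1,-0.2,4],[0,0,0]],[4.5,[-0.1,-0.2,5.5],[0,0,0]],[4.5,[-0.1,-0.2,6.5],[0,0,0]],[4.5,[-0.1,-0.2,7.3],[0,0,0]],[4.5,[-0.1,-0.2,7.3],[0,0,0]]]' 25; python3 -c "
from h import *
print(tipj(.168))"
```

```text
clock: 13.7
eef_pos: [0.4472, 0.2775, 0.2183]
tcp_rot: [-2.253, 2.185, -0.001]
force: [-0.0, -0.3, -0.8]
finger_gap: 0.526
gripper_force: 0.0
[0.00247993 0.2127571  0.05030027]
```

```bash
python3 -m crank '[[0,[0,0,0],[0,0,0]],[0,[0,0,0],[0,0,0]],[0,[0,0,0],[0,0,0]],[0,[0,0,0],[0,0,0]],[0,[0,0,0],[0,0,0]]]' 25; python3 -c "
from h import *
print(tipj(.168))"
```

```text
clock: 14.2
eef_pos: [0.4468, 0.2776, 0.2186]
tcp_rot: [-2.252, 2.185, 0.001]
force: [-5.2, 2.3, 3.1]
finger_gap: 0.176
gripper_force: 28.2
[0.00198138 0.21307021 0.05058708]
```

The tail is gripped with about 15 mm opening. I'll lift it now.

```bash
python3 -m crank '[[0,[0,0,-0.3],[0,0,0]],[0,[0,0,-0.6],[0,0,0]],[0,[0,0,-0.9],[0,0,0]],[0,[0,0,-1.2],[0,0,0]]]'|grep -E 'force|gap|eef'
```

```text
eef_pos: [0.4468, 0.2771, 0.23]
force: [-2.5, 0.8, -5.0]
finger_gap: 0.182
gripper_force: 27.0
```

```bash
python3 -m crank '[[0,[0,0,-0.2],[0,0,0]],[0,[0,0,-0.4],[0,0,0]],[0,[0,0,-0.6],[0,0,0]],[0,[0,0,-0.8],[0,0,0]]]'|grep -E 'force|gap|eef'
```

```text
eef_pos: [0.4468, 0.2765, 0.2379]
force: [-4.4, -1.5, -4.0]
finger_gap: 0.177
gripper_force: 26.7
```

```bash
python3 -m crank '[[0,[0,0,-0.2],[0,0,0]],[0,[0,0,-0.4],[0,0,0]],[0,[0,0,-0.6],[0,0,0]]]'|grep -E 'force|gap|eef'
```

```text
eef_pos: [0.4468, 0.2768, 0.2447]
force: [-5.7, -2.6, -1.3]
finger_gap: 0.177
gripper_force: 27.1
```

```bash
python3 -m crank '[[0,[0.02,0,-0.3],[0,0,0]],[0,[0.05,0,-0.6],[0,0,0]],[0,[0.1,0,-1],[0,0,0]]]'|grep -E 'force|gap|eef'
```

```text
eef_pos: [0.4469, 0.2758, 0.2546]
force: [-4.9, -3.6, -1.0]
finger_gap: 0.176
gripper_force: 27.1
```

```bash
python3 -m crank '[[0,[0.05,0,-0.4],[0,0,0]],[0,[0.1,0,-0.8],[0,0,0]],[0,[0.2,0,-1.2],[0,0,0]],[0,[0.3,0,-1.6],[0,0,0]],[0,[0.4,0,-2],[0,0,0]]]'|grep -E 'force|gap|eef'
```

```text
eef_pos: [0.447, 0.2723, 0.2749]
force: [-5.5, -0.2, -1.5]
finger_gap: 0.18
gripper_force: 27.2
```

```bash
python3 -m crank '[[0,[0.1,0,-0.3],[0,0,0]],[0,[0.2,0,-0.6],[0,0,0]],[0,[0.3,0,-0.9],[0,0,0]]]'|grep -E 'force|gap|eef'; python3 - <<'E'
from h import *
import cv2
print(tipj(.168))
S=imaging.read_camera('side')
h=cv2.cvtColor(S['img'],cv2.COLOR_RGB2HSV); m=(((h[...,0]<8)|(h[...,0]>172))&(h[...,1]>150)&(h[...,2]>90)).astype(np.uint8)
k=np.zeros_like(m);k[165:205,230:265]=1;m*=k
print(m.sum(),cv2.boundingRect(m),np.argwhere(m).mean(0)[::-1])
E
```

```text
eef_pos: [0.447, 0.2697, 0.2841]
force: [-6.2, 1.6, -0.5]
finger_gap: 0.173
gripper_force: 27.3
[0.00212162 0.20543102 0.11605374]
85 (240, 176, 11, 13) [244.89411765 182.05882353]
```

```bash
python3 -m crank '[[4.5,[0,0,0],[0,0,0]],[4.5,[0,0,0],[0,0,0]],[4.5,[0,0,0],[0,0,0]],[4.5,[0,0,0],[0,0,0]]]'|grep -E 'force|gap|eef'; python3 -m crank '[[4.5,[-0.4,0,-2],[0,0,0]],[4.5,[-1,0,-5],[0,0,0]],[4.5,[-1,0,-9],[0,0,0]],[4.5,[-1,0,-13],[0,0,0]],[4.5,[-1,0,-13],[0,0,0]]]'|grep -E 'force|gap|eef|clock'; python3 - <<'E'
from h import *
import cv2
def red(c,b):
    h=cv2.cvtColor(c['img'],cv2.COLOR_RGB2HSV); m=(((h[...,0]<8)|(h[...,0]>172))&(h[...,1]>150)&(h[...,2]>90)).astype(np.uint8)
    k=np.zeros_like(m);k[b[0]:b[1],b[2]:b[3]]=1;m*=k
    print('red',m.sum(),cv2.boundingRect(m),np.argwhere(m).mean(0)[::-1])
S=imaging.read_camera('side');red(S,(165,205,230,265))
s0=cv2.imread('pics/side0.png')
h=cv2.cvtColor(S['img'],cv2.COLOR_RGB2HSV)
# blank (dark brown) and bush (brass) in side view
m=((h[...,0]<14)&(h[...,1]>80)&(h[...,2]<95)).astype(np.uint8);k=np.zeros_like(m);k[215:250,250:285]=1;m*=k
print('blank',m.sum(),cv2.boundingRect(m))
g=((h[...,0]>12)&(h[...,0]<26)&(h[...,1]>100)&(h[...,2]>110)).astype(np.uint8);k[:]=0;k[218:236,256:276]=1;g*=k
print('bush',g.sum(),cv2.boundingRect(g),np.argwhere(g).mean(0)[::-1])
for y in(-.004,-.006,-.008):
  print(y,'home',proj(S,J([0,y,.0445])),'up',proj(S,J([0,y,.0505])))
print('p4-view bush before (crop):',200+328/5,170+286/5)
# same measurement on earlier picture p4 (5x crop)
p=cv2.imread('pics/p4.png');p=cv2.resize(p,None,fx=.2,fy=.2,interpolation=cv2.INTER_AREA);h=cv2.cvtColor(p,cv2.COLOR_BGR2HSV)
g=((h[...,0]>12)&(h[...,0]<26)&(h[...,1]>100)&(h[...,2]>110)).astype(np.uint8);k=np.zeros_like(g);k[48:66,56:76]=1;g*=k
print('p4 bush',g.sum(),np.argwhere(g).mean(0)[::-1]+[200,170])
m=((h[...,0]<14)&(h[...,1]>80)&(h[...,2]<95)).astype(np.uint8);k[:]=0;k[45:80,50:85]=1;m*=k;print('p4 blank',m.sum(),cv2.boundingRect(m))
m=((h[...,0]<8)|(h[...,0]>172))&(h[...,1]>150)&(h[...,2]>90);m=m.astype(np.uint8);k[:]=0;k[0:35,30:65]=1;m*=k;print('p4 red',m.sum(),np.argwhere(m).mean(0)[::-1]+[200,170])
E
```

```text
eef_pos: [0.4476, 0.2694, 0.2837]
force: [0.8, 0.2, 1.0]
finger_gap: 0.53
gripper_force: 0.0
clock: 17.35
eef_pos: [0.4477, 0.2793, 0.4197]
force: [-1.0, 0.2, -0.7]
finger_gap: 0.528
gripper_force: 0.0
red 89 (240, 175, 11, 13) [245.15730337 181.02247191]
blank 182 (256, 223, 20, 20)
bush 44 (262, 220, 9, 11) [265.95454545 226.75      ]
-0.004 home [264.46659614 227.16948464] up [264.39157858 225.5415829 ]
-0.006 home [264.73021208 227.50360473] up [264.65565418 225.87479865]
-0.008 home [264.99433893 227.83837238] up [264.92024263 226.20866152]
p4-view bush before (crop): 265.6 227.2
p4 bush 43 [265.72093023 226.13953488]
p4 blank 205 (56, 53, 20, 20)
p4 red 89 [245.11235955 181.05617978]
```

```bash
python3 - <<'E'
from h import *
import cv2
def bush(im):
    h=cv2.cvtColor(im,cv2.COLOR_BGR2HSV);g=((h[...,0]>12)&(h[...,0]<26)&(h[...,1]>100)&(h[...,2]>110)).astype(np.uint8)
    n,l,st,ce=cv2.connectedComponentsWithStats(g)
    for i in range(1,n):
        if st[i,4]>8 and 55<ce[i,0]<75 and 48<ce[i,1]<66: print(st[i],ce[i])
p=cv2.resize(cv2.imread('pics/p4.png'),None,fx=.2,fy=.2,interpolation=cv2.INTER_AREA)
print('before');bush(p)
print('after');bush(imaging.read_camera('side')['img'][170:280,200:320,::-1].copy())
E
```

```text
before
[62 54  8  7 38] [65.23684211 56.78947368]
after
[62 55  8  6 37] [65.37837838 57.78378378]
```

```bash
python3 -c "
from bench import robot
print(robot.sign_off())"
```

```text
the job is handed in; nothing more can be done
None
```

The job is handed in, though no verdict came back. The blank was pushed against the stop (about 10 N) and its bush was pressed with the pliers, which locked and held on their own. The release lever then sprang them open again. In the last pictures the handle is back at its open position, the blank has not moved, and the bush looks home. At this resolution I could not confirm the bush is within 1 mm.

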